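# Lay out the sharpening stones from the pile

## Task

Take the pile of three sharpening stones and the strop apart and lay each one in the holder whose pad has its colour (the strop goes on the green pad), upright as it was, flat on the pad, centred and lengthwise between the two end stops, so that the station is ready for honing. The stones are brittle: do not drop them or knock them off the pile. Leave the hand plane and the oil bottle where they stand.

Things in the scene. Friction and masses are not known exactly. Their poses are not given: they have to be found in the camera images.
- strop: Strop, the top of the pile at the start: a brown wooden block with a green upper face, 130 mm long (its x axis), 45 mm wide (its y axis), 25 mm thick; origin at the centre of its underside, z up. The two ways round are alike. About 0.14 kg. Each block of the pile lies flat and centred on the one below, turned about 45 degrees from it; the pile is 100 mm high.
- stone_white: White sharpening stone, second from the top of the pile, 130 mm long (its x axis), 45 mm wide (its y axis), 25 mm thick; origin at the centre of its underside, z up. The two ways round are alike. About 0.34 kg.
- stone_blue: Blue sharpening stone, third from the top of the pile, 130 mm long (its x axis), 45 mm wide (its y axis), 25 mm thick; origin at the centre of its underside, z up. The two ways round are alike. About 0.34 kg.
- stone_brown: Red-brown sharpening stone, the lowest of the pile, flat on the bench, 130 mm long (its x axis), 45 mm wide (its y axis), 25 mm thick; origin at the centre of its underside, z up. The two ways round are alike. About 0.34 kg.
- holder_green: Stone holder fixed to the bench: dark wooden base 164 mm long (its x axis), 60 mm wide (its y axis), with a green pad, its top 10 mm above the bench, between two end stops. The stops are 10 mm thick, stand 8 mm above the pad and leave 144 mm between them along x; the long sides are open. Origin at bench level under the centre of the pad, z up.
- holder_white: Stone holder fixed to the bench: dark wooden base 164 mm long (its x axis), 60 mm wide (its y axis), with a white pad, its top 10 mm above the bench, between two end stops. The stops are 10 mm thick, stand 8 mm above the pad and leave 144 mm between them along x; the long sides are open. Origin at bench level under the centre of the pad, z up.
- holder_blue: Stone holder fixed to the bench: dark wooden base 164 mm long (its x axis), 60 mm wide (its y axis), with a blue pad, its top 10 mm above the bench, between two end stops. The stops are 10 mm thick, stand 8 mm above the pad and leave 144 mm between them along x; the long sides are open. Origin at bench level under the centre of the pad, z up.
- holder_brown: Stone holder fixed to the bench: dark wooden base 164 mm long (its x axis), 60 mm wide (its y axis), with a red-brown pad, its top 10 mm above the bench, between two end stops. The stops are 10 mm thick, stand 8 mm above the pad and leave 144 mm between them along x; the long sides are open. Origin at bench level under the centre of the pad, z up.
- plane: Bystander: black and steel hand plane standing on its sole at the robot's right (-y), 245 mm long (its x axis), 62 mm wide, about 115 mm high; origin at the centre of its sole.
- oil_bottle: Bystander: amber oil bottle with a black cap at the robot's left (+y), 52 mm across, 130 mm high; origin at the centre of its foot.

How it is judged (in metres and radians):
At the end, for the whole second after the job is handed in: Each block is released and at rest in the holder of its colour: top up, flat on the pad (underside 7 to 13 mm above the bench, tilt under 0.06 rad), its centre within 10 mm along and 12 mm across of the holder's, its length within 0.17 rad of the holder's, either way round (x of stone_brown in the frame of holder_brown between -0.01 and 0.01 m and y of stone_brown in the frame of holder_brown between -0.012 and 0.012 m and z of stone_brown in the frame of holder_brown between 0.007 and 0.013 m and angle between the x axis of stone_brown and the x axis of holder_brown, either way round below 0.17 rad and angle between each of stone_brown, stone_blue, stone_white, strop's own z axis and vertical below 0.06 rad and linear speed of each of stone_brown, stone_blue, stone_white, strop below 0.02 m/s and angular speed of each of stone_brown, stone_blue, stone_white, strop below 0.1 rad/s and contact force between each of stone_brown, stone_blue, stone_white, strop and the fingers below 0.1 N and x of stone_blue in the frame of holder_blue between -0.01 and 0.01 m and y of stone_blue in the frame of holder_blue between -0.012 and 0.012 m and z of stone_blue in the frame of holder_blue between 0.007 and 0.013 m and angle between the x axis of stone_blue and the x axis of holder_blue, either way round below 0.17 rad and x of stone_white in the frame of holder_white between -0.01 and 0.01 m and y of stone_white in the frame of holder_white between -0.012 and 0.012 m and z of stone_white in the frame of holder_white between 0.007 and 0.013 m and angle between the x axis of stone_white and the x axis of holder_white, either way round below 0.17 rad and x of strop in the frame of holder_green between -0.01 and 0.01 m and y of strop in the frame of holder_green between -0.012 and 0.012 m and z of strop in the frame of holder_green between 0.007 and 0.013 m and angle between the x axis of strop and the x axis of holder_green, either way round below 0.17 rad); the robot touches nothing.
It fails at once if a stone or the strop is dropped or knocked down: it moves faster than 0.6 m/s with no finger on it ((linear speed of stone_brown above 0.6 m/s and contact force between stone_brown and the fingers below 0.05 N) or (linear speed of stone_blue above 0.6 m/s and contact force between stone_blue and the fingers below 0.05 N) or (linear speed of stone_white above 0.6 m/s and contact force between stone_white and the fingers below 0.05 N) or (linear speed of strop above 0.6 m/s and contact force between strop and the fingers below 0.05 N)).
It fails at once if the plane is shifted by more than 20 mm (distance of plane from where it was at the start of the episode above 0.02 m).
It fails at once if the oil bottle is shifted by more than 20 mm (distance of oil_bottle from where it was at the start of the episode above 0.02 m).
It also fails if it takes over 112 s, if anything falls off the work surface, if the arm or the gripper's body presses on something with over 40 N, if the wrist force passes 120 N, or if a joint passes its speed limit or range.

## Robot

A 6-joint arm with a two-finger parallel gripper is mounted at the origin on the work surface. World frame = base frame: x ahead of the robot, y to its left, z up, the work surface at z = 0. Lengths are in m, angles in degrees, forces in N, time in s.
With the tool pointing down it reaches from about 0.4 to 0.825 m from the base axis. Payload 7 kg.
Tool frame: the origin (TCP) lies on the centre line of the jaws, within the pads' length; the fingertips stand 19 mm ahead of it and the grasp point (between the pads) is the TCP (r.tip_extent is the distance from the TCP to the fingertips, in m); z points along the fingers, y is the line along which they close (so a half turn about z gives the same grasp; the last joint's range is limited). The gripper opens to 88 mm and grips with 3 to 60 N. Pads are 19 mm wide; open, the fingers measure 130 mm over their backs; the gripper's body (78 mm by 193 mm) begins 47 mm behind the grasp point.
Start: joints at [-47.378, 20.546, 0.682, 0, -70.136, -16.507], TCP at [0.297, -0.606, 0.246] pointing down, gripper open.
Joint ranges: [-176.03, 176.03], [-82.01, 121.73], [-58.28, 71.71], [-173.87, 95.51], [-174.79, -0.11], [-173.66, 173.66]. Speed limits (degrees/s): [136.94, 136.94, 172.46, 180, 180, 180].

## Interface

Orientations are given as [roll, pitch, yaw] about the fixed x, y, z axes, in that order (R = Rz(yaw) Ry(pitch) Rx(roll)).
In Python, from plant import r gives the robot as it stands. The module is installed in compiled form; this text tells all that it offers.
- The arm moves only by the tool jog_arm, never from a script. Its argument "deltas" is a list that holds one entry, the list of rows, each a list of 5 numbers: the opening, from -1 (shut) to 1 (fully open), then the shift along the world's x, y, z in cm, then the turn about the world's z in rad. In form: [[[claw, dx, dy, dz, turn], ...]]. A call has 1 to 8 rows; each row shifts and turns the commanded pose from where the row before left it; what a row does not reach is not made up. A row lasts 1/8 s, in which the tool goes at most 62.5 mm and 10.7 degrees, less where a joint would pass 70% of its speed; a pose out of reach is approached as far as the arm can. A call with a gripper value outside its range is refused whole. The fingers move at their own pace and stop on an object; "force" is the grip in N (left out, the last holds). Time passes only in rows, so rows that do not move let the fingers close. It gives the time, the measured TCP pose, the force, the opening and the grip force at its end, in the units of the state.
- r.get_state(): the state, without advancing time (a new reading comes with each control period).
- r.capture(name): name is "scene" or "side" or "wrist"; returns the picture (384x512x3 uint8, blue, green, red); there is no depth.
- r.camera_info(name): a dict with "fx", "fy", "cx", "cy" (pixels), "view" (4x4, takes a point from world to camera coordinates). Camera axes: x right, y up, looking along -z (the intrinsics and any distortion apply to the point x, -y, -z); pixel columns grow to the right and rows downward; lengths in m; the calibration is good to about 2 mm. A picture is of the moment at which its call begins: read the wrist's pose just before it. camera_info takes no time and is no camera call; for the wrist camera it gives the pose at the moment of the call.
- r.close_job(): hands the job in; it is judged then, once.
The state is a dict: "time_s": time; "joints": joint angles; "qd": joint speeds; "joint_torque": joint torques, N m; "tcp_pos": TCP position; "eef_rot": TCP orientation; "contact_force": force on the tool from outside, world axes, zero at the start; "moment": the same for the moment, N m; "gripper_width": finger opening in m; "gripper_force": force on a finger pad.
Only numpy, scipy, OpenCV 4.12 (cv2) and the standard library are available. Lean on these libraries where they do the work, as an engineer would, in place of code of your own. Each camera call takes 0.05 s, during which the arm holds its last target. There are 200 camera calls.

## Working session

There is one attempt and no reset: what is moved stays moved. The work goes in short steps, Python scripts to look and compute and a tool call to move; the robot and the scene stay as the last step left them, time stands still between calls to the robot, and variables do not carry over. Pictures are saved under pics/ and viewed, at most 14 in all, crops included, and the job is handed in when it is done.

Besides the shell and the picture viewer there is one more tool, called after ">>>" as a command line: name --argument value ..., lists and objects as JSON in quotes. jog_arm: Moves the arm, as the interface text tells. Its arguments: {"type":"object","properties":{"deltas":{"type":"array"},"force":{"type":"number"}},"required":["deltas"]}

```bash
mkdir -p pics
python3 - <<'E'
from plant import r
import cv2,numpy as np
s=r.get_state();print({k:np.round(v,3) for k,v in s.items()})
a=r.capture("scene");b=r.capture("side")
cv2.imwrite("pics/scene0.png",a);cv2.imwrite("pics/side0.png",b)
for n in("scene","side"):
  c=r.camera_info(n);print({k:(np.round(v,4).tolist()) for k,v in c.items()})
E
```

```text
{'time_s': np.float64(0.0), 'joints': array([-4.7378e+01,  2.0593e+01,  6.3500e-01, -2.0000e-02, -7.0135e+01,
       -1.6505e+01]), 'qd': array([ 0.018,  0.061,  0.042, -0.079, -0.047, -0.085]), 'joint_torque': array([-0.0000e+00, -5.8273e+01,  2.9306e+01,  6.9970e+00,  7.0000e-03,
       -0.0000e+00]), 'tcp_pos': array([ 0.297, -0.606,  0.245]), 'eef_rot': array([ 1.79906e+02, -8.00000e-03, -1.53891e+02]), 'contact_force': array([-0.343, -0.043,  0.421]), 'moment': array([-0.033,  0.024,  0.014]), 'gripper_force': np.float64(0.0), 'gripper_width': np.float64(0.088)}
{'fx': 463.7019, 'fy': 463.7019, 'cx': 254.6926, 'cy': 195.6208, 'view': [[0.4125, 0.9109, 0.0081, -0.212], [-0.5792, 0.2554, 0.7742, 0.2545], [0.7031, -0.3241, 0.6329, -1.7441], [0.0, 0.0, 0.0, 1.0]]}
{'fx': 390.6579, 'fy': 390.6579, 'cx': 261.0263, 'cy': 193.4052, 'view': [[-0.9203, -0.3909, -0.0167, 0.4546], [0.224, -0.5613, 0.7967, -0.1725], [-0.3208, 0.7295, 0.6041, -1.1852], [0.0, 0.0, 0.0, 1.0]]}
```

View pics/scene0.png

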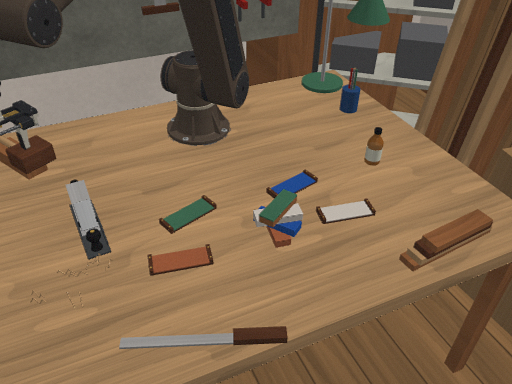

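View pics/side0.png

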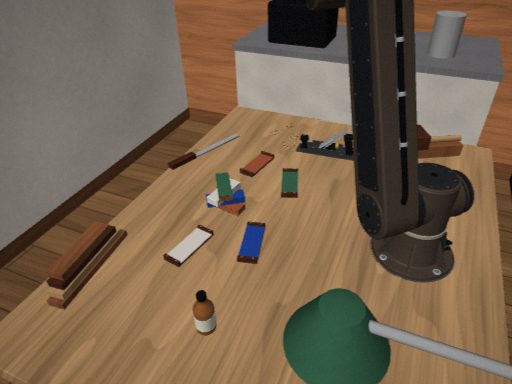

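The scene view shows pads at green (188,213), blue (292,185), white (346,211) and brown (181,260), with the pile near (280,213). The side view shows them at (290,182), (252,242), (190,245) and (258,163), with the pile near (226,192).

```bash
cat > h.py <<'E'
import cv2,numpy as np
def rays(info,px):
    px=np.asarray(px,float).reshape(-1,2); V=np.array(info["view"]);R=V[:3,:3];c=-R.T@V[:3,3]
    d=np.c_[(px[:,0]-info["cx"])/info["fx"],-(px[:,1]-info["cy"])/info["fy"],-np.ones(len(px))]
    return c,d@R
def plane(info,px,z):
    c,d=rays(info,px); return (c+d*((z-c[2])/d[:,2])[:,None])[:,:2]
def mask(img,col):
    h,s,v=[x.astype(int) for x in cv2.split(cv2.cvtColor(img,cv2.COLOR_BGR2HSV))]
    m={"green":(h>55)&(h<95)&(s>80)&(v>40),"blue":(h>100)&(h<130)&(s>120)&(v>50),
       "white":(s<60)&(v>150),"brown":((h<10)|(h>174))&(s>120)&(v>90)}[col]
    return m.astype(np.uint8)
def blob(img,col,at=None,rad=60):
    """contour of the biggest blob of the colour (centroid within rad of at)"""
    cs,_=cv2.findContours(mask(img,col),cv2.RETR_EXTERNAL,cv2.CHAIN_APPROX_NONE)
    def ok(c):
        if at is None:return True
        return np.hypot(*(c.reshape(-1,2).mean(0)-at))<rad
    cs=[c for c in cs if ok(c)]
    return max(cs,key=cv2.contourArea).reshape(-1,2)
def rect(info,cont,z):
    """centre, length, width (mm), yaw deg of long side"""
    p=plane(info,cont,z)*1000
    (c,(w,h),a)=cv2.minAreaRect(p.astype(np.float32))
    if w<h:w,h,a=h,w,a+90
    return np.round([*c,w,h,(a+90)%180-90],1)
E
python3 - <<'E'
from plant import r
from h import *
P={"scene":dict(green=(188,213),blue=(292,185),white=(346,211),brown=(181,260),strop=(279,207)),
"side":dict(green=(290,182),blue=(252,242),white=(190,245),brown=(258,163),strop=(224,185))}
print(r.camera_info("scene").keys(), r.tip_extent)
for n in P:
  im=cv2.imread(f"pics/{n}0.png");I=r.camera_info(n)
  for k,at in P[n].items():
    col="green" if k=="strop" else k
    try:
      print(n,k,rect(I,blob(im,col,at,15),0.1 if k=="strop" else 0.01))
    except Exception as e: print(n,k,e)
E
```

```text
dict_keys(['fx', 'fy', 'cx', 'cy', 'view']) 0.019
scene green [ 458.2 -187.3  141.    58.4  -71.5]
scene blue [460.4 157.5 137.7  61.3 -75.7]
scene white [633.9 239.1 140.7  60.5  79.7]
scene brown [ 624.1 -264.3  144.4   60.8   79.7]
scene strop [621.9  19.9 131.6  45.  -56.9]
side green [ 460.8 -191.   125.5   52.3  -71.1]
side blue [460.9 150.3 137.1  58.2 -76.5]
side white [634.  237.7 138.6  59.9  80. ]
side brown [ 622.1 -266.   138.6   59.2   79.9]
side strop [619.   24.7 130.4  41.  -56.3]
```

>>> jog_arm --deltas '[[[1, 2.3, 4.5, 0, 0.12], [1, 2.3, 4.5, 0, 0.12], [1, 2.3, 4.5, 0, 0.12], [1, 2.3, 4.5, 0, 0.12], [1, 2.3, 4.5, 0, 0.12], [1, 2.3, 4.5, 0, 0.12], [1, 2.3, 4.5, 0, 0.12], [1, 2.3, 4.5, 0, 0.12]]]' --force 20

```text
time_s: 1.1
tcp_pos: [0.4814, -0.2445, 0.2454]
eef_rot: [180.0, 0.0, -98.7]
contact_force: [0.4, -1.1, -0.1]
gripper_width: 0.0881
gripper_force: 0.0
```

>>> jog_arm --deltas '[[[1, 2.3, 4.5, 0, 0.12], [1, 2.3, 4.5, 0, 0.12], [1, 2.3, 4.5, 0, 0.12], [1, 2.3, 4.5, 0, 0.12], [1, 2.3, 4.5, 0, 0.12], [1, 2.3, 4.3, 0, 0.12], [1, 0, 0, 0, 0], [1, 0, 0, 0, 0]]]'

```text
time_s: 2.1
tcp_pos: [0.6187, 0.022, 0.2449]
eef_rot: [179.9, 0.0, -57.6]
contact_force: [-0.1, 0.8, 0.0]
gripper_width: 0.0873
gripper_force: 0.0
```

Run:
```python
from plant import r
from h import *
s=r.get_state();I=r.camera_info("wrist");im=r.capture("wrist");cv2.imwrite("pics/w1.png",im)
print(s["time_s"],s["tcp_pos"],s["eef_rot"],s["joints"].round(1) if hasattr(s["joints"],"round") else s["joints"])
print(np.round(I["view"],3),I["fx"])
```

```text
2.1 [0.6186999  0.02202092 0.24492362] [ 1.79926811e+02  2.39653533e-02 -5.76343302e+01] [ 20.1  15.4  -6.8  -0.  -67.9  12.3]
[[-0.845 -0.535  0.001  0.535]
 [ 0.511 -0.808 -0.294 -0.261]
 [ 0.158 -0.247  0.956 -0.483]
 [ 0.     0.     0.     1.   ]] 287.0542881658527
```

View pics/w1.png

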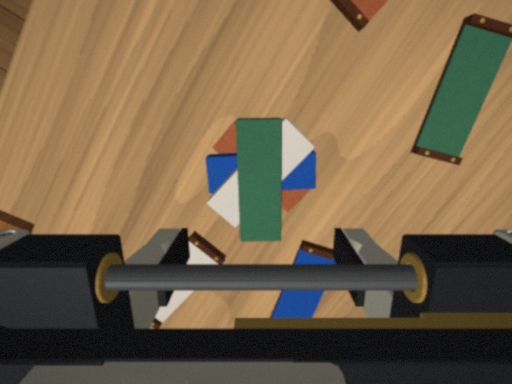

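The wrist view shows the strop upright in the image at (260,180), fanned over white, blue and brown. The green holder is at upper right (463,90).

Run:
```python
from plant import r
from h import *
I=r.camera_info("wrist");im=cv2.imread("pics/w1.png")
print("strop",rect(I,blob(im,"green",(260,180),30),.1))
print("holder",rect(I,blob(im,"green",(463,90),30),.01))
```

```text
strop [621.8  20.3 127.2  42.8 -56.5]
holder [ 459.4 -187.9  144.1   59.8  -71.6]
```

>>> jog_arm --deltas '[[[1, 0.25, -0.15, -3, 0.02], [1, 0, 0, -4, 0], [1, 0, 0, -4, 0], [1, 0, 0, -2, 0], [1, 0, 0, -1, 0], [1, 0, 0, -0.7, 0], [1, 0, 0, 0, 0], [1, 0, 0, 0, 0]]]' --force 20

```text
time_s: 3.15
tcp_pos: [0.6221, 0.0205, 0.0994]
eef_rot: [-179.9, -0.0, -56.5]
contact_force: [0.2, -0.6, 0.3]
gripper_width: 0.0877
gripper_force: 0.0
```

>>> jog_arm --deltas '[[[-1, 0, 0, 0, 0], [-1, 0, 0, 0, 0], [-1, 0, 0, 0, 0], [-1, 0, 0, 0, 0], [-1, 0, 0, 0, 0], [-1, 0, 0, 0, 0]]]'

```text
time_s: 3.9
tcp_pos: [0.6216, 0.0204, 0.0986]
eef_rot: [180.0, -0.0, -56.5]
contact_force: [0.5, 0.1, 0.4]
gripper_width: 0.0454
gripper_force: 20.0
```

>>> jog_arm --deltas '[[[-1, 0, 0, 1, 0], [-1, 0, 0, 2, 0], [-1, -1.2, -1.6, 2, -0.03], [-1, -2.5, -3.2, 1, -0.04], [-1, -2.5, -3.2, 0, -0.04], [-1, -2.5, -3.2, 0, -0.04], [-1, -2.5, -3.2, 0, -0.04], [-1, -2.5, -3.2, 0, -0.04]]]'

```text
time_s: 4.9
tcp_pos: [0.4838, -0.1565, 0.1593]
eef_rot: [-180.0, -0.0, -69.7]
contact_force: [-0.2, -1.0, -0.9]
gripper_width: 0.0447
gripper_force: 20.0
```

>>> jog_arm --deltas '[[[-1, -1.5, -2, -1, -0.03], [-1, -1, -1.2, -2, 0], [-1, 0, 0, -3, 0], [-1, 0, 0, -2, 0], [-1, 0, 0, 0, 0], [-1, 0, 0, 0, 0]]]'

```text
time_s: 5.65
tcp_pos: [0.4603, -0.1876, 0.0796]
eef_rot: [-179.9, -0.0, -71.4]
contact_force: [-0.2, 0.2, -0.4]
gripper_width: 0.0448
gripper_force: 20.0
```

```bash
cat > look.py <<'E'
import sys
from plant import r
from h import *
# args: name col,x,y,z...
s=r.get_state();print(s["time_s"],np.round(s["tcp_pos"],4),np.round(s["eef_rot"],1),s["gripper_width"])
for n in("wrist","scene","side"):
    cv2.imwrite(f"pics/{sys.argv[1]}_{n}.png",r.capture(n))
E
python3 look.py a
```

```text
5.65 [ 0.4603 -0.1876  0.0796] [-179.9   -0.   -71.4] 0.04477251556552268
```

View pics/a_wrist.png

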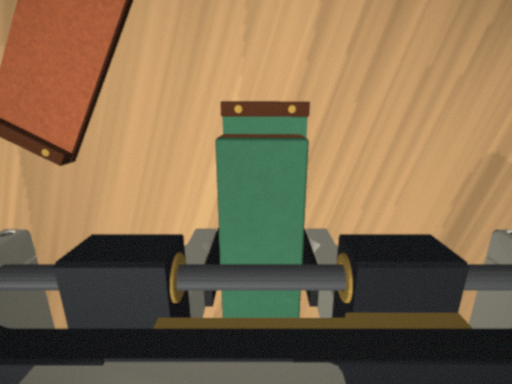

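The wrist view shows the strop end edge at row ~136 (cols 217–307), and the far stop at rows 101–116, centred at col ~265.

Run:
```python
from plant import r
from h import *
I=r.camera_info("wrist");t=np.array(r.get_state()["tcp_pos"])[:2]*1000
a=np.deg2rad(-71.5);u=np.array([np.cos(a),np.sin(a)]);v=np.array([-u[1],u[0]])
def rel(px,z):
  p=plane(I,px,z)*1000-t; return np.round([p@u,p@v],1).tolist()
print("strop end top",rel([(217,138),(307,138)],.081))
print("stop outer top",rel([(221,101.5),(309,101.5)],.018),"inner top",rel([(222,116),(309,116)],.018))
```

```text
strop end top [[63.9, 64.0], [21.3, -21.4]]
stop outer top [[81.1, 81.2], [27.2, -31.5]] inner top [[71.8, 71.9], [26.8, -31.9]]
```

>>> jog_arm --deltas '[[[-1, -0.2, -0.05, -2, 0], [-1, 0, 0, -1.5, 0], [-1, 0, 0, -0.6, 0], [-1, 0, 0, -0.3, 0], [-1, 0, 0, -0.15, 0], [-1, 0, 0, 0, 0]]]'

```text
time_s: 6.55
tcp_pos: [0.458, -0.1881, 0.0335]
eef_rot: [-180.0, -0.0, -71.4]
contact_force: [0.0, 0.4, -0.0]
gripper_width: 0.0448
gripper_force: 20.0
```

>>> jog_arm --deltas '[[[1, 0, 0, 0, 0], [1, 0, 0, 0, 0], [1, 0, 0, 0, 0], [1, 0, 0, 3, 0], [1, 0, 0, 5, 0], [1, 0, 0, 6, 0], [1, 0, 0, 5, 0.05]]]'

```text
time_s: 7.42
tcp_pos: [0.4576, -0.1881, 0.2256]
eef_rot: [-179.9, -0.0, -68.5]
contact_force: [0.8, -0.6, -2.0]
gripper_width: 0.0878
gripper_force: 0.0
```

>>> jog_arm --deltas '[[[1, 2.4, 3, 0.5, -0.1], [1, 3, 3.8, 0.5, -0.1], [1, 3, 3.8, 0.5, -0.1], [1, 3, 3.8, 0.5, -0.1], [1, 3, 3.8, 0, -0.1], [1, 2, 2.6, 0, -0.1], [1, 0, 0, 0, 0], [1, 0, 0, 0, 0]]]' --force 30

```text
time_s: 8.43
tcp_pos: [0.6211, 0.0198, 0.2427]
eef_rot: [179.9, -0.0, -102.8]
contact_force: [-0.8, -0.1, -0.3]
gripper_width: 0.0878
gripper_force: 0.0
```

```bash
python3 look.py b
python3 - <<'E'
from plant import r
from h import *
I=r.camera_info("wrist");im=cv2.imread("pics/b_wrist.png")
for c,z in(("white",.075),("white",.01),("blue",.01)):
  print(c,z,rect(I,blob(im,c,(256,180),80 if z>.05 else 400),z))
S=r.camera_info("scene");im=cv2.imread("pics/b_scene.png")
print(rect(S,blob(im,"green",(188,210),20),.035))
E
```

```text
8.425 [0.6211 0.0198 0.2427] [ 179.9   -0.  -102.8] 0.08775482775908107
white 0.075 [623.1  19.2 129.7  45.2  79. ]
white 0.01 [627.2  35.4 157.2  54.7  79. ]
blue 0.01 [464.4 142.2 112.4  59.1 -76.3]
[ 459.9 -188.3  128.9   44.4  -71.7]
```

View pics/b_wrist.png

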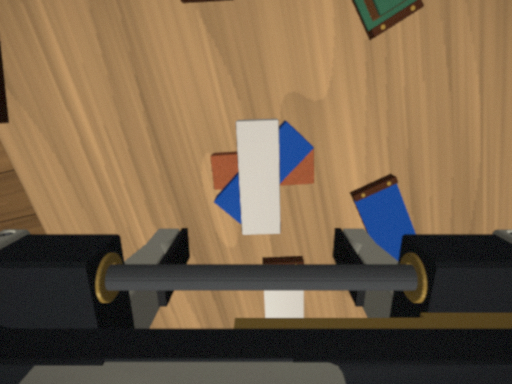

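The wrist view shows the white stone on top at (258,178), blue crossing below it, and the white holder below at (285,290). The strop measures well placed.

>>> jog_arm --deltas '[[[1, 0.2, -0.05, -4, 0.03], [1, 0, 0, -5, 0], [1, 0, 0, -4, 0], [1, 0, 0, -2, 0], [1, 0, 0, -1.3, 0], [1, 0, 0, -0.6, 0], [1, 0, 0, 0, 0], [1, 0, 0, 0, 0]]]' --force 30

```text
time_s: 9.57
tcp_pos: [0.6241, 0.0195, 0.075]
eef_rot: [-179.9, 0.0, -101.2]
contact_force: [0.4, -1.0, 0.7]
gripper_width: 0.0876
gripper_force: 0.0
```

>>> jog_arm --deltas '[[[-1, 0, 0, 0, 0], [-1, 0, 0, 0, 0], [-1, 0, 0, 0, 0], [-1, 0, 0, 0, 0], [-1, 0, 0, 0, 0], [-1, 0, 0, 0, 0]]]'

```text
time_s: 10.32
tcp_pos: [0.6235, 0.0194, 0.074]
eef_rot: [180.0, -0.0, -101.2]
contact_force: [-1.3, 1.0, 0.9]
gripper_width: 0.0448
gripper_force: 30.0
```

>>> jog_arm --deltas '[[[-1, 0, 0, 1, 0], [-1, 0, 0, 2, 0], [-1, 0.1, 2, 2, 0.01], [-1, 0.2, 4, 1, 0.01], [-1, 0.2, 4.5, 0, 0], [-1, 0.2, 4.5, 0, 0], [-1, 0.2, 4, 0, 0], [-1, 0.15, 2.9, -1, 0]]]'

```text
time_s: 11.32
tcp_pos: [0.6344, 0.2405, 0.1246]
eef_rot: [-179.9, 0.1, -100.0]
contact_force: [0.7, -0.5, -2.8]
gripper_width: 0.045
gripper_force: 30.0
```

>>> jog_arm --deltas '[[[-1, 0, 0, -2, 0], [-1, 0, 0, -2, 0], [-1, 0, 0, 0, 0], [-1, 0, 0, 0, 0], [-1, 0, 0, 0, 0]]]'

```text
time_s: 11.95
tcp_pos: [0.6347, 0.2385, 0.0851]
eef_rot: [-179.9, 0.1, -100.0]
contact_force: [-0.7, 0.1, -3.2]
gripper_width: 0.0448
gripper_force: 30.0
```

```bash
python3 look.py c
```

```text
11.95 [0.6347 0.2385 0.0851] [-1.799e+02  1.000e-01 -1.000e+02] 0.04482388333419423
```

View pics/c_wrist.png

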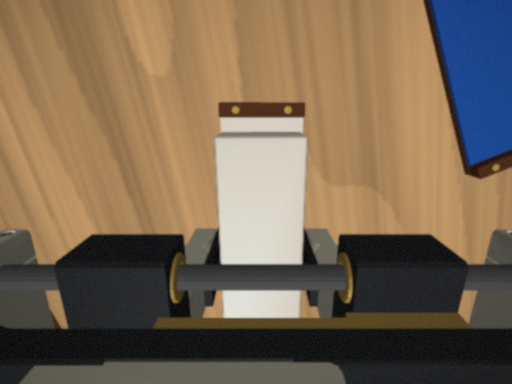

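The wrist view shows the white stone end at row ~136 (cols 217–306), and the stop at rows 102–116 (cols 219–305).

```bash
cat > rel.py <<'E'
import sys
from plant import r
from h import *
# yaw, stone end px (x1 x2 row), stop outer px (x1 x2 row): offsets of stone and holder centre from TCP, mm
a,b,s=float(sys.argv[1]),*[list(map(float,x.split(","))) for x in sys.argv[2:4]]
I=r.camera_info("wrist");t=np.array(r.get_state()["tcp_pos"])*1000;a=np.deg2rad(a)
u=np.array([np.cos(a),np.sin(a)]);v=np.array([-u[1],u[0]])
def mid(p,z,l):
  q=plane(I,[(p[0],p[2]),(p[1],p[2])],z/1000)*1000-t[:2]; return np.array([(q@u).mean()-l,(q@v).mean()])
A,B=mid(b,t[2]+1,65),mid(s,18,82);d=B-A
print("stone",A.round(1),"holder",B.round(1),"shift xy cm",((u*d[0]+v*d[1])/10).round(2))
E
python3 rel.py -100.1 217,306,137 219,305,102
```

```text
stone [-0.7 -0.3] holder [-1.3 -0.7] shift xy cm [-0.03  0.06]
```

>>> jog_arm --deltas '[[[-1, -0.05, 0.05, -2, 0], [-1, 0, 0, -2, 0], [-1, 0, 0, -0.6, 0], [-1, 0, 0, -0.3, 0], [-1, 0, 0, -0.15, 0], [-1, 0, 0, 0, 0], [-1, 0, 0, 0, 0]]]'

```text
time_s: 12.98
tcp_pos: [0.6338, 0.2391, 0.034]
eef_rot: [-180.0, 0.0, -100.0]
contact_force: [-0.2, 0.5, -2.1]
gripper_width: 0.0448
gripper_force: 30.0
```

>>> jog_arm --deltas '[[[1, 0, 0, 0, 0], [1, 0, 0, 0, 0], [1, 0, 0, 0, 0], [1, 0, 0, 3, 0], [1, 0, 0, 5, 0], [1, 0, 0, 6, 0.1], [1, 0, 0, 5, 0.1], [1, 0, -3, 2, 0.16]]]'

```text
time_s: 13.98
tcp_pos: [0.6348, 0.2104, 0.2477]
eef_rot: [-179.7, 0.1, -79.0]
contact_force: [-0.8, -1.5, -0.3]
gripper_width: 0.0879
gripper_force: 0.0
```

>>> jog_arm --deltas '[[[1, -0.15, -2.7, 0, -0.17], [1, -0.2, -3.2, 0, -0.17], [1, -0.2, -3.2, 0, -0.17], [1, -0.2, -3.2, 0, -0.17], [1, -0.2, -3.2, 0, -0.17], [1, -0.2, -3.2, 0, -0.17], [1, 0, 0, 0, -0.15], [1, 0, 0, 0, 0]]]'

```text
time_s: 14.98
tcp_pos: [0.6221, 0.0215, 0.2438]
eef_rot: [-180.0, 0.0, -146.4]
contact_force: [-0.1, 0.7, -0.1]
gripper_width: 0.0877
gripper_force: 0.0
```

```bash
python3 look.py d
python3 - <<'E'
from plant import r
from h import *
I=r.camera_info("wrist");im=cv2.imread("pics/d_wrist.png")
print(rect(I,blob(im,"blue",(256,180),80),.05))
S=r.camera_info("scene");im=cv2.imread("pics/d_scene.png")
print(rect(S,blob(im,"white",(346,208),20),.035))
E
```

```text
14.975 [0.6221 0.0215 0.2438] [-180.     0.  -146.4] 0.08768902068772384
[618.9  21.  127.7  43.2  35.6]
[634.9 237.4 128.1  46.9  80.2]
```

View pics/d_wrist.png

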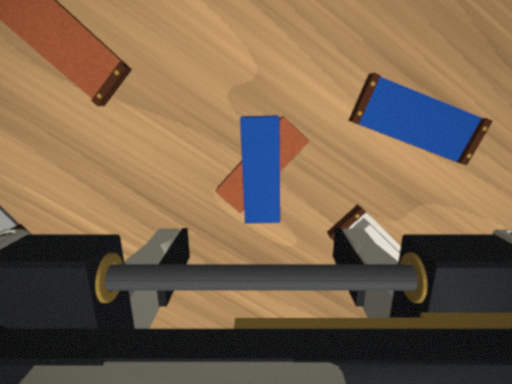

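The wrist view shows the blue stone on brown at (261,169), and the whole blue holder pad at (420,118). The white stone measures well placed.

>>> jog_arm --deltas '[[[1, -0.3, -0.05, -5, 0.035], [1, 0, 0, -5, 0], [1, 0, 0, -5, 0], [1, 0, 0, -2.5, 0], [1, 0, 0, -1.3, 0], [1, 0, 0, -0.7, 0], [1, 0, 0, 0, 0], [1, 0, 0, 0, 0]]]'

```text
time_s: 16.12
tcp_pos: [0.6198, 0.0217, 0.0497]
eef_rot: [-180.0, 0.1, -144.4]
contact_force: [-0.3, -0.3, 0.6]
gripper_width: 0.0875
gripper_force: 0.0
```

>>> jog_arm --deltas '[[[-1, 0, 0, 0, 0], [-1, 0, 0, 0, 0], [-1, 0, 0, 0, 0], [-1, 0, 0, 0, 0], [-1, 0, 0, 0, 0], [-1, 0, 0, 0, 0]]]'

```text
time_s: 16.88
tcp_pos: [0.6192, 0.0214, 0.0486]
eef_rot: [-180.0, 0.0, -144.4]
contact_force: [0.4, 0.1, 0.7]
gripper_width: 0.0445
gripper_force: 30.0
```

Run:
```python
from h import *
im=cv2.imread("pics/d_wrist.png")
# camera pose at d: rigid with the TCP; from w1 view, moved by the TCP difference
from scipy.spatial.transform import Rotation as R
def T(p,e):
  M=np.eye(4);M[:3,:3]=R.from_euler("xyz",e,degrees=True).as_matrix();M[:3,3]=p;return M
V=np.array([[-0.845,-0.535,0.001,0.535],[0.511,-0.808,-0.294,-0.261],[0.158,-0.247,0.956,-0.483],[0,0,0,1]])
from plant import r
I=r.camera_info("wrist");s=r.get_state();V=np.array(I["view"])
I["view"]=V@T(s["tcp_pos"],s["eef_rot"])@np.linalg.inv(T([.6221,.0215,.2438],[-180,0,-146.4]))
print(rect(I,blob(im,"blue",(261,169),30),.05),rect(I,blob(im,"blue",(420,118),30),.01))
```

```text
[619.   20.2 127.8  43.2  35.5] [460.4 155.9 142.8  58.5 -76.2]
```

>>> jog_arm --deltas '[[[-1, 0, 0, 1, 0], [-1, 0, 0, 2, 0], [-1, -1.5, 1.25, 2.5, 0.13], [-1, -2.4, 2, 1.5, 0.17], [-1, -2.4, 2, 0, 0.17], [-1, -2.4, 2, 0, 0.17], [-1, -2.4, 2, 0, 0.17], [-1, -2.4, 2, 0, 0.17]]]'

```text
time_s: 17.88
tcp_pos: [0.4829, 0.1343, 0.1188]
eef_rot: [180.0, 0.0, -88.0]
contact_force: [-0.5, 0.1, -3.2]
gripper_width: 0.0449
gripper_force: 30.0
```

>>> jog_arm --deltas '[[[-1, -1.6, 1.4, 0, 0.13], [-1, -0.8, 0.8, -1, 0.08], [-1, 0, 0, -2, 0], [-1, 0, 0, -1, 0], [-1, 0, 0, 0, 0], [-1, 0, 0, 0, 0]]]'

```text
time_s: 18.62
tcp_pos: [0.4605, 0.156, 0.0791]
eef_rot: [-180.0, 0.0, -76.3]
contact_force: [-0.2, 0.4, -3.9]
gripper_width: 0.0447
gripper_force: 30.0
```

```bash
python3 look.py e
```

```text
18.625 [0.4605 0.156  0.0791] [-180.     0.   -76.3] 0.044742584843461
```

View pics/e_wrist.png

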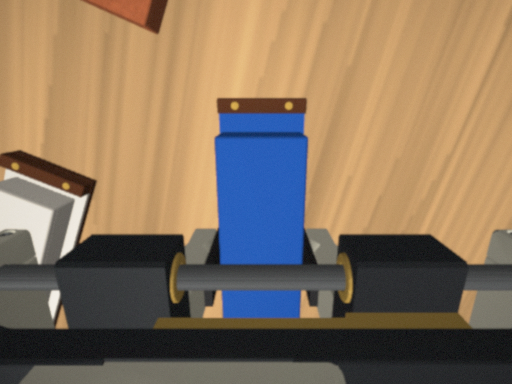

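The blue stone's end is at row ~136 (cols 216–307), and the stop at row 98 (cols 218–306). The white stone is seated in its holder at the left.

```bash
python3 rel.py -76.3 216,307,137 218,306,98
```

```text
stone [-0.7  0. ] holder [ 1.3 -0.4] shift xy cm [ 0.01 -0.2 ]
```

>>> jog_arm --deltas '[[[-1, 0, -0.15, -2, 0], [-1, 0, 0, -1.5, 0], [-1, 0, 0, -0.6, 0], [-1, 0, 0, -0.3, 0], [-1, 0, 0, -0.15, 0], [-1, 0, 0, 0, 0], [-1, 0, 0, 0, 0]]]'

```text
time_s: 19.65
tcp_pos: [0.4604, 0.1547, 0.0335]
eef_rot: [-179.9, 0.0, -76.2]
contact_force: [-0.4, -0.2, 0.5]
gripper_width: 0.0447
gripper_force: 30.0
```

>>> jog_arm --deltas '[[[1, 0, 0, 0, 0], [1, 0, 0, 0, 0], [1, 0, 0, 0, 0], [1, 0, 0, 3, 0], [1, 0, 0, 5, 0], [1, 0, 0, 6, 0.1], [1, 0, 0, 4, 0.15], [1, 1.5, -1.2, 2, 0.17]]]'

```text
time_s: 20.65
tcp_pos: [0.4756, 0.1431, 0.2361]
eef_rot: [-179.7, -0.0, -51.8]
contact_force: [-0.4, -0.1, 0.4]
gripper_width: 0.0872
gripper_force: 0.0
```

>>> jog_arm --deltas '[[[1, 2.4, -2, 0, 0.12], [1, 2.5, -2.1, 0, 0.12], [1, 2.5, -2.1, 0, 0.12], [1, 2.5, -2.1, 0, 0.12], [1, 2.5, -2.1, 0, 0.12], [1, 2.1, -1.8, 0, 0.12], [1, 0, 0, 0, 0], [1, 0, 0, 0, 0]]]'

```text
time_s: 21.65
tcp_pos: [0.6197, 0.0205, 0.2327]
eef_rot: [180.0, 0.0, -11.0]
contact_force: [0.5, -0.1, -0.6]
gripper_width: 0.0877
gripper_force: 0.0
```

```bash
python3 look.py f
python3 - <<'E'
from plant import r
from h import *
I=r.camera_info("wrist");im=cv2.imread("pics/f_wrist.png")
print(rect(I,blob(im,"brown",(256,165),60),.025))
S=r.camera_info("scene");im=cv2.imread("pics/f_scene.png")
print(rect(S,blob(im,"blue",(292,182),20),.035))
E
```

```text
21.65 [0.6197 0.0205 0.2327] [180.   0. -11.] 0.08770298347359991
[619.6  20.  127.4  41.3  -9.9]
[479.9 143.7 155.9  75.7 -75.4]
```

View pics/f_wrist.png

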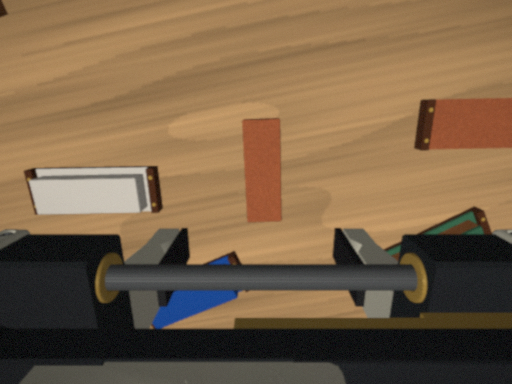

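The wrist view shows the brown stone alone at (262,170), the white stone seated, and the brown holder's stop at (426,125).

>>> jog_arm --deltas '[[[1, 0, -0.05, -5, 0.02], [1, 0, 0, -5, 0], [1, 0, 0, -5, 0], [1, 0, 0, -3, 0], [1, 0, 0, -1.8, 0], [1, 0, 0, -0.9, 0], [1, 0, 0, -0.2, 0], [1, 0, 0, 0, 0]]]'

```text
time_s: 22.8
tcp_pos: [0.6208, 0.0201, 0.0251]
eef_rot: [-180.0, -0.1, -9.8]
contact_force: [0.2, 0.0, -0.0]
gripper_width: 0.0875
gripper_force: 0.0
```

>>> jog_arm --deltas '[[[-1, 0, 0, 0, 0], [-1, 0, 0, 0, 0], [-1, 0, 0, 0, 0], [-1, 0, 0, 0, 0], [-1, 0, 0, 0, 0], [-1, 0, 0, 0, 0]]]'

```text
time_s: 23.55
tcp_pos: [0.62, 0.0197, 0.0241]
eef_rot: [180.0, 0.0, -9.8]
contact_force: [-0.3, -0.9, 1.8]
gripper_width: 0.0449
gripper_force: 30.0
```

>>> jog_arm --deltas '[[[-1, 0, 0, 1, 0], [-1, 0, 0, 3, 0], [-1, 0, -1.5, 3, -0.15], [-1, 0.1, -3.5, 1.5, -0.17], [-1, 0.1, -4, 0, -0.17], [-1, 0.1, -4, 0, -0.17], [-1, 0, -4, 0, -0.17], [-1, 0, -4, 0, -0.17]]]'

```text
time_s: 24.55
tcp_pos: [0.6228, -0.1911, 0.1092]
eef_rot: [180.0, 0.0, -67.4]
contact_force: [-0.2, -0.2, -4.6]
gripper_width: 0.0446
gripper_force: 30.0
```

>>> jog_arm --deltas '[[[-1, 0, -3.5, 0, -0.17], [-1, 0, -2.5, 0, -0.17], [-1, 0, -1.5, 0, -0.17], [-1, 0, 0, -1, -0.065], [-1, 0, 0, -2, 0], [-1, 0, 0, 0, 0], [-1, 0, 0, 0, 0]]]'

```text
time_s: 25.42
tcp_pos: [0.6234, -0.2651, 0.0797]
eef_rot: [-180.0, -0.0, -100.0]
contact_force: [-0.0, -0.2, -3.9]
gripper_width: 0.0449
gripper_force: 30.0
```

```bash
python3 look.py g
```

```text
25.425 [ 0.6234 -0.2651  0.0797] [-180.   -0. -100.] 0.044942076683211915
```

View pics/g_wrist.png

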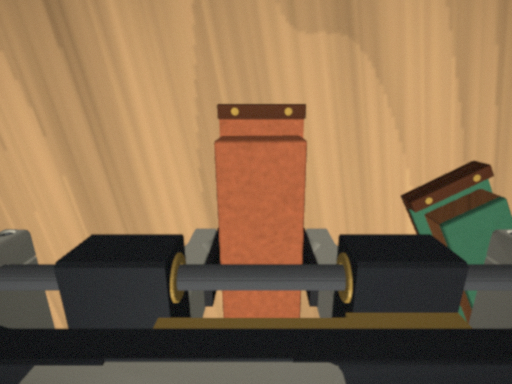

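The brown stone's end is at row ~139 (cols 215–306), and the stop at row 104 (cols 217–306). The strop is seated at the right.

```bash
python3 rel.py -100 215,306,140 217,306,104
```

```text
stone [-2.2  0.1] holder [-2.5 -0.5] shift xy cm [-0.05  0.05]
```

>>> jog_arm --deltas '[[[-1, -0.05, 0.05, -2, 0], [-1, 0, 0, -1.5, 0], [-1, 0, 0, -0.6, 0], [-1, 0, 0, -0.3, 0], [-1, 0, 0, -0.15, 0], [-1, 0, 0, 0, 0], [-1, 0, 0, 0, 0]]]'

```text
time_s: 26.45
tcp_pos: [0.6229, -0.2647, 0.0341]
eef_rot: [-179.9, -0.0, -100.0]
contact_force: [0.0, 0.6, -0.8]
gripper_width: 0.0447
gripper_force: 30.0
```

>>> jog_arm --deltas '[[[1, 0, 0, 0, 0], [1, 0, 0, 0, 0], [1, 0, 0, 0, 0], [1, 0, 0, 3, 0], [1, 0, 0, 5, 0], [1, 0, 0, 6, 0], [1, 0, 3, 6, 0], [1, 0, 3, 0, 0]]]'

```text
time_s: 27.45
tcp_pos: [0.625, -0.207, 0.2357]
eef_rot: [-179.4, -0.0, -100.0]
contact_force: [-0.8, 0.2, -0.4]
gripper_width: 0.0878
gripper_force: 0.0
```

>>> jog_arm --deltas '[[[1, 0, 5, 2, 0], [1, 0, 5, 2, 0], [1, 0, 5, 2, 0], [1, 0, 5, 0, 0], [1, 0, 0, 0, 0], [1, 0, 0, 0, 0]]]'

```text
time_s: 28.2
tcp_pos: [0.6225, -0.0064, 0.2895]
eef_rot: [-180.0, -0.0, -100.0]
contact_force: [0.0, -0.4, -0.3]
gripper_width: 0.0878
gripper_force: 0.0
```

```bash
python3 look.py z; python3 -c "
import cv2
im=cv2.imread('pics/z_scene.png')[150:290,130:400]
cv2.imwrite('pics/z_crop.png',cv2.resize(im,None,fx=2.9,fy=2.9,interpolation=cv2.INTER_CUBIC))"
```

```text
28.2 [ 0.6225 -0.0064  0.2895] [-180.   -0. -100.] 0.08775660310564669
```

View pics/z_crop.png

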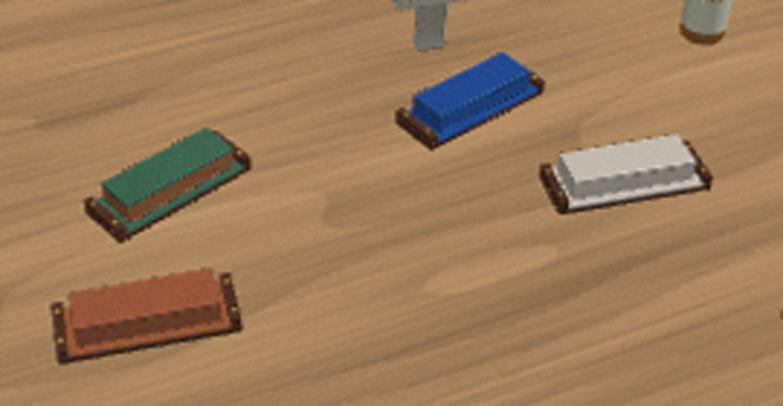

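View pics/z_side.png

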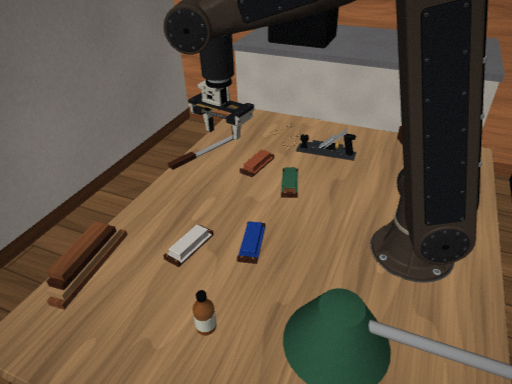

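All four blocks sit flat and centred between their stops in both views (side view: green 290,182; blue 252,241; white 189,244; brown 257,163). The plane and bottle have not moved, and the arm is clear.

```bash
python3 -c "
from plant import r
print(r.close_job())"
```

```text
the job is handed in; nothing more can be done
None
```

I laid the strop and all three stones in the holders of their colour and handed the job in at about 28 s; the last camera views showed each one flat and centred, but the hand-in returned no verdict.

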